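# Put the return spring back on the burger press

### The job

Two burger presses have been washed and are being put back together. Slip the longer, wider spring down over the upright rod of the larger press plate, twisting it slightly if a coil catches, until it stands fully home on the plate, and let go. Leave the shorter spring and the smaller press plate where they stand.

Things in the scene. Friction and masses are not known exactly. Their poses are not given: they have to be found in the camera images.
- long_spring: the longer, wider of two steel compression springs, rigid, standing upright on the counter on either end (both ends alike, flat closed turns): 75 mm long, 44 mm outside diameter, 36 mm inside, 4 mm wire, open coils, about 85 g. Origin at its centre: on its axis, halfway along (37 mm above the surface it stands on); z along its axis. It can be gripped across its outside at any yaw.
- large_press: the larger burger press plate: a loose round aluminium plate 110 mm in diameter and 12 mm thick, lying flat on the counter, with a bare steel rod 14 mm in diameter fixed upright at its centre, standing 80 mm above the plate's top; about 850 g. Origin at the centre of the plate's underside (counter height), z up along the rod. The spring passes over the rod with 11 mm to spare all round and rests on the plate's flat top, its centre then 49 mm above this origin.
- short_spring: the shorter, narrower steel compression spring, standing upright: 48 mm long, 28 mm outside diameter, about 25 g; belongs to the small press and is to stay where it is. Origin at its centre, z along its axis.
- small_press: the smaller burger press plate, to stay where it is: round aluminium plate 76 mm in diameter, 10 mm thick, with an upright steel rod 8 mm in diameter standing 50 mm above the plate's top. Origin at the centre of its underside, z up along the rod. These four things stand at least 100 mm apart between centres, in any arrangement; the other things among them are under 65 mm tall.
There are look-alikes about, which are no part of the job. What is shaped like the large_press but orange, pink or red is not meant.

How it is judged:
By the outcome, as a careful person would: the job done as asked, in the order asked, and still so for the second after the job is handed in, with the robot touching nothing.
It also fails if it takes over 43 s, if anything falls off the work surface, if the arm or the gripper's body presses on something with over 40 N, if the wrist force passes 120 N, or if a joint passes its speed limit or range.

### The arm

A 7-joint arm with a two-finger parallel gripper is mounted at the origin on the work surface. World frame = base frame: x ahead of the robot, y to its left, z up, the work surface at z = 0. Lengths are in m, angles in rad, forces in N, time in s.
With the tool pointing down it reaches from about 0.425 to 0.8 m from the base axis. Payload 8.3 kg.
Tool frame: the origin (TCP) lies on the centre line of the jaws, within the pads' length; the fingertips stand 25 mm ahead of it and the grasp point (between the pads) lies 6 mm ahead of it (bot.tip_reach is the distance from the TCP to the fingertips, in m); z points along the fingers, y is the line along which they close (so a half turn about z gives the same grasp; the last joint's range is limited). The gripper opens to 85 mm and grips with 20 to 120 N. Pads are 22 mm wide; open, the fingers measure 114 mm over their backs; the gripper's body (76 mm by 85 mm) begins 54 mm behind the grasp point. The pads swing forward as they close: fully open they stand 13 mm farther back than shut.
Start: joints at [1.196, 0.383, 0.016, 1.37, -0.006, 1.388, -0.046], TCP at [0.192, -0.595, 0.231] pointing down, gripper open.
Joint ranges: [-2.95, 2.95], [-0.25, 2.06], [-1.52, 1.56], [0.18, 2.33], [-1.44, 4.58], [0.02, 2.06], [-3.01, 3.01]. Speed limits (rad/s): [2.39, 2.39, 3.01, 3.01, 3.14, 3.14, 3.14].

### API

Orientations are given as [roll, pitch, yaw] about the fixed x, y, z axes, in that order (R = Rz(yaw) Ry(pitch) Rx(roll)).
In Python, from workcell import telemetry, snapshot, bot gives the robot as it stands.
- The arm moves only by the tool apply_moves, never from a script. Its argument "increments" is a list of rows, each an object with "linear": the shift along the tool's x, y, z in mm, a list of three; "delta_rot": the turn, a rotation vector about the tool's x, y, z in rad, a list of three. In form: [{"linear": [x, y, z], "delta_rot": [wx, wy, wz]}, ...]. A call has 1 to 12 rows; each row is the pose to reach, as a shift and turn from the pose commanded when the call began, along the tool's axes at that moment; what a row does not reach only later rows make up. A row lasts 1/12 s, in which the tool goes at most 41.7 mm and 7.16 degrees, less where a joint would pass 70% of its speed; a pose out of reach is approached as far as the arm can. A call with a gripper value outside its range is refused whole. "gripper" is the opening, from 0 (shut) to 1 (fully open), set as the call begins (left out, the last holds). The fingers move at their own pace and stop on an object; "newtons" is the grip in N (left out, the last holds). Time passes only in rows, so rows that repeat a pose let the fingers close. It gives the time, the measured TCP pose, the force, the opening and the grip force at its end, in the units of the state.
- telemetry.sense(): the state, without advancing time (a new reading comes with each control period).
- snapshot(name): name is "scene" or "side" or "wrist"; returns a dict with "color" (420x560x3 uint8, blue, green, red), "camera_matrix" (3x3 intrinsics, pixels), "world_from_camera" (4x4, takes a point from camera to world coordinates). Camera axes: x right, y down, z forward; pixel columns grow to the right and rows downward; lengths in m; the calibration is good to about 2 mm. A picture is of the moment at which its call begins. There is no depth.
- bot.finish_job(): hands the job in; it is judged then, once.
The state is a dict: "t": time; "q": joint angles; "qd": joint speeds; "tau": joint torques, N m; "ee_pos": TCP position; "ee_rot": TCP orientation; "wrist_force": force on the tool from outside, world axes, zero at the start; "moment": the same for the moment, N m; "width": finger opening in m; "finger_force": force on a finger pad.
Only numpy, scipy, OpenCV 4.12 (cv2) and the standard library are available. Lean on these libraries where they do the work, as an engineer would, in place of code of your own. Each camera call takes 0.05 s, during which the arm holds its last target. There are 200 camera calls.

## Working session

There is one attempt and no reset: what is moved stays moved. The work goes in short steps, Python scripts to look and compute and a tool call to move; the robot and the scene stay as the last step left them, time stands still between calls to the robot, and variables do not carry over. Pictures are saved under pics/ and viewed, at most 10 in all, crops included, and the job is handed in when it is done.

Besides the shell and the picture viewer there is one more tool, called after ">>>" as name(argument=value, ...), one argument or row to a line, values as JSON. apply_moves: Moves the arm, as the interface text tells. Its arguments: {"type":"object","properties":{"increments":{"type":"array"},"gripper":{"type":"number"},"newtons":{"type":"number"}},"required":["increments"]}

```bash
mkdir -p pics; cat > h.py <<'E'
import numpy as np, cv2
from workcell import telemetry, snapshot, bot
def take(n,f):
    s=snapshot(n); cv2.imwrite(f'pics/{f}.png',s['color']); np.savez(f'pics/{f}.npz',**s); return s
def ray(s,u,v):
    T=np.array(s['world_from_camera']);d=T[:3,:3]@np.linalg.inv(s['camera_matrix'])@[u,v,1.];return T[:3,3],d/np.linalg.norm(d)
def onz(s,u,v,z):
    o,d=ray(s,u,v);return o+d*(z-o[2])/d[2]
def tri(a,p,b,q):
    o1,d1=ray(a,*p);o2,d2=ray(b,*q)
    t=np.linalg.lstsq(np.c_[d1,-d2],o2-o1,rcond=None)[0];A=o1+t[0]*d1;B=o2+t[1]*d2
    return (A+B)/2,np.linalg.norm(A-B)
def proj(s,X):
    c=np.linalg.inv(s['world_from_camera'])@np.r_[X,1];p=s['camera_matrix']@c[:3];return p[:2]/p[2]
E
python3 - <<'E'
from h import *
a=take('scene','a');b=take('side','b');c=take('wrist','c')
for s in(a,b,c):print(np.round(s['world_from_camera'],2).tolist())
print(telemetry.sense())
E
```

```text
[[-0.61, 0.53, -0.59, 1.03], [0.8, 0.41, -0.45, 0.39], [0.0, -0.74, -0.67, 0.69], [0.0, 0.0, 0.0, 1.0]]
[[0.97, -0.16, 0.17, 0.36], [-0.23, -0.61, 0.76, -0.67], [-0.02, -0.78, -0.63, 0.6], [0.0, 0.0, 0.0, 1.0]]
[[0.31, -0.9, -0.31, 0.27], [-0.95, -0.29, -0.1, -0.57], [-0.0, 0.33, -0.94, 0.37], [0.0, 0.0, 0.0, 1.0]]
{'t': 0.15, 'q': array([ 1.19606268,  0.3840571 ,  0.01641804,  1.37090334, -0.00626959,
        1.38820517, -0.04650989]), 'qd': array([ 1.84857879e-03, -3.35661653e-03, -1.90682835e-05, -2.72184905e-03,
       -1.44610539e-03, -1.49304355e-03, -6.20330055e-04]), 'tau': array([ 2.92917459e-03, -6.28154111e+01,  8.46166704e-01, -3.72166872e+01,
        1.66411162e-02,  1.08586324e-02, -3.84092527e-05]), 'ee_pos': array([ 0.19163865, -0.5944865 ,  0.23030566]), 'ee_rot': array([-3.14007111e+00,  5.85396527e-05,  3.11853780e-01]), 'wrist_force': array([0.24751927, 0.33294481, 0.12036522]), 'moment': array([ 0.01501041, -0.02060845,  0.0166034 ]), 'finger_force': 0.0, 'width': 0.08537123284180792}
```

View pics/a.png

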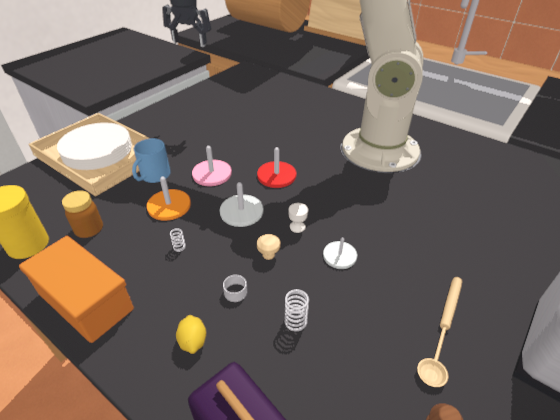

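View pics/b.png

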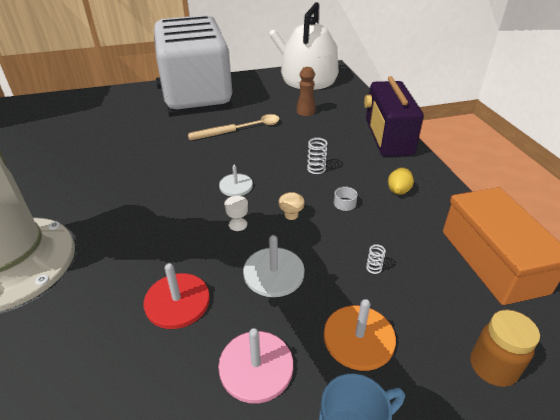

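The scene shows these candidates, as scene pixel / side pixel:
- **Springs:** long (297,310)/(317,156), which is the taller and wider one; short (178,240)/(376,260); grey ring (235,288)/(345,199).
- **Plates:** bare grey large (241,210)/(274,271); small (340,255)/(236,184); look-alikes red (277,174), pink (212,172) and orange (168,204).

I choose the long spring and the bare grey plate. Next I measure both and check them in one close crop.

```bash
cat > m.py <<'E'
from h import *
a=dict(np.load('pics/a.npz'));b=dict(np.load('pics/b.npz'))
def blob(s,box,lo=90):
    x0,y0,x1,y1=box;im=s['color'][y0:y1,x0:x1].astype(int)
    m=((im.min(2)>lo)&(im.max(2)-im.min(2)<45)).astype(np.uint8)
    m=cv2.morphologyEx(m,cv2.MORPH_CLOSE,np.ones((5,5)))
    n,l,st,c=cv2.connectedComponentsWithStats(m);k=1+np.argmax(st[1:,4])
    return [int(i) for i in (st[k,:4]+[x0,y0,0,0])],c[k]+[x0,y0],np.argwhere(l==k)[:,::-1]+[x0,y0]
for nm,ba,bb in(('spring',(270,280,325,340),(295,130,340,182)),('press',(215,175,268,230),(238,230,310,300))):
    A=blob(a,ba);B=blob(b,bb);print(nm,A[0],A[1],B[0],B[1],tri(a,A[1],b,B[1]))
def up(s,f):x,y,w,h=s;return x,y,w,h
crop=np.hstack([cv2.resize(s['color'][y:y+90,x:x+90],(390,390),interpolation=cv2.INTER_CUBIC) for s,x,y in((a,250,265),(a,200,155))])
crop2=np.hstack([cv2.resize(s['color'][y:y+90,x:x+90],(390,390),interpolation=cv2.INTER_CUBIC) for s,x,y in((b,272,112),(b,230,220))])
cv2.imwrite('pics/crop.png',cv2.resize(np.vstack([crop,crop2]),(600,600)))
E
python3 m.py
```

```text
spring [284, 289, 26, 43] [296.04849138 309.53340517] [307, 137, 21, 37] [316.6002994  155.07634731] (array([0.65785172, 0.14847735, 0.04270837]), np.float64(0.0007630046601524226))
press [219, 182, 45, 45] [241.0978173  208.72594988] [243, 235, 62, 62] [273.33572854 270.87904192] (array([ 0.47912967, -0.1497175 ,  0.01054642]), np.float64(0.0019093783773420122))
```

View pics/crop.png

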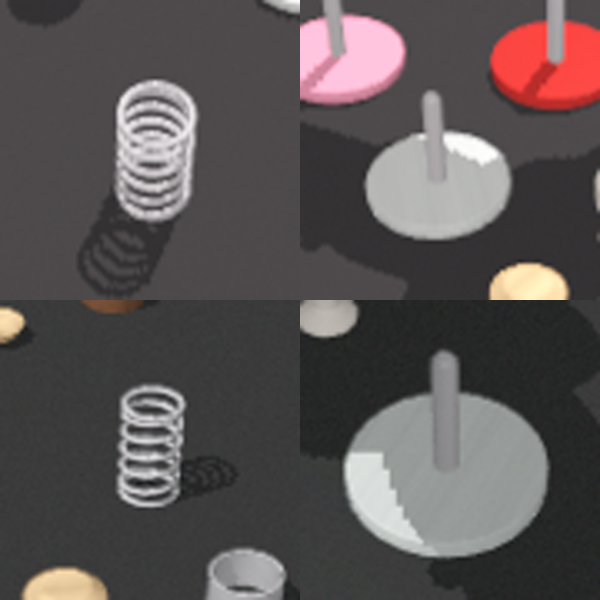

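The crop confirms both. The spring's top ring is at scene (296.8,300) / side (317.6,143). The plate is bare grey, with its rod tip at scene (239.6,183.5) / side (273.2,236.5) and rod base at (241.1,209) / (273.5,270.4).

```bash
python3 - <<'E'
from h import *
a=dict(np.load('pics/a.npz'));b=dict(np.load('pics/b.npz'))
for n,p,q in(('sp top',(296.8,300),(317.6,143.2)),('sp bot',(296,324),(316.6,167.5)),('rod top',(239.6,183.5),(273.2,236.5)),('rod base',(241.1,209),(273.5,270.4)),
 ('cup',(297.5,212),(236.5,207)),('mush',(268,243),(291,202)),('red',(277,175),(177,300)),('redtop',(277,149),(170.5,265)),('pink',(212,173),(257,366)),('orange',(168,204),(360,337)),('short',(178,240),(376,259)),('ring',(235,288),(345,198)),('lemon',(191,334),(401,181)),('small',(340,255),(236,185))):
    X,e=tri(a,p,b,q);print(n,X.round(4),round(e,4))
s=telemetry.sense();R=cv2.Rodrigues(np.zeros(3))[0]
from scipy.spatial.transform import Rotation as Ro
R=Ro.from_euler('xyz',s['ee_rot']).as_matrix()
print((R.T@(np.array([.657,.149,.25])-s['ee_pos'])*1000).round(1),R.round(3))
E
```

```text
sp top [0.6587 0.1494 0.0746] 0.0011
sp bot [0.6619 0.1532 0.0033] 0.0
rod top [ 0.4804 -0.1471  0.0936] 0.0024
rod base [ 0.4798 -0.1489  0.0106] 0.0016
cup [ 0.4399 -0.0033  0.0514] 0.0018
mush [ 0.5531 -0.0027  0.0404] 0.0012
red [ 0.3044 -0.1685  0.005 ] 0.0018
redtop [ 0.3065 -0.1679  0.0924] 0.004
pink [ 0.4112 -0.3211  0.0056] 0.0041
orange [ 0.5782 -0.3142  0.0081] 0.0022
short [ 0.6612 -0.1811  0.0262] 0.0037
ring [0.6773 0.0086 0.0172] 0.0011
lemon [0.8109 0.0205 0.0293] 0.0031
small [0.4588 0.1298 0.0065] 0.0022
[ 671.  -564.9  -18.9] [[ 0.952  0.307 -0.001]
 [ 0.307 -0.952  0.001]
 [-0.    -0.002 -1.   ]]
```

The heights agree with the text: spring top 75 mm, rod top 93 mm, plate top about 12 mm. The nearest neighbours are at least 140 mm from both places. I set out for a point above the spring.

>>> apply_moves(
  increments=[
    {"linear": [30, -25, 0], "delta_rot": [0, 0, 0]},
    {"linear": [60, -50, 0], "delta_rot": [0, 0, 0]},
    {"linear": [90, -75, 0], "delta_rot": [0, 0, 0]},
    {"linear": [120, -100, 0], "delta_rot": [0, 0, 0]},
    {"linear": [150, -125, 0], "delta_rot": [0, 0, 0]},
    {"linear": [180, -150, 0], "delta_rot": [0, 0, 0]},
    {"linear": [210, -175, 0], "delta_rot": [0, 0, 0]},
    {"linear": [240, -200, 0], "delta_rot": [0, 0, 0]},
    {"linear": [270, -225, 0], "delta_rot": [0, 0, 0]},
    {"linear": [300, -250, 0], "delta_rot": [0, 0, 0]},
    {"linear": [330, -275, 0], "delta_rot": [0, 0, 0]},
    {"linear": [330, -275, 0], "delta_rot": [0, 0, 0]},
  ],
  gripper=1,
)

```text
t: 1.15
ee_pos: [0.4256, -0.2236, 0.2313]
ee_rot: [-3.14, -0.003, 0.323]
wrist_force: [0.2, 0.4, -0.1]
width: 0.0854
finger_force: 0.0
```

>>> apply_moves(
  increments=[
    {"linear": [30, -25, 0], "delta_rot": [0, 0, 0]},
    {"linear": [60, -50, 0], "delta_rot": [0, 0, 0]},
    {"linear": [90, -75, 0], "delta_rot": [0, 0, 0]},
    {"linear": [120, -100, 0], "delta_rot": [0, 0, 0]},
    {"linear": [150, -125, 0], "delta_rot": [0, 0, 0]},
    {"linear": [180, -150, 0], "delta_rot": [0, 0, 0]},
    {"linear": [210, -175, 0], "delta_rot": [0, 0, 0]},
    {"linear": [240, -200, 0], "delta_rot": [0, 0, 0]},
    {"linear": [270, -225, 0], "delta_rot": [0, 0, 0]},
    {"linear": [300, -250, 0], "delta_rot": [0, 0, 0]},
    {"linear": [330, -275, 0], "delta_rot": [0, 0, 0]},
    {"linear": [343, -291, 0], "delta_rot": [0, 0, 0]},
  ],
)

```text
t: 2.15
ee_pos: [0.6594, 0.1544, 0.2296]
ee_rot: [-3.139, 0.001, 0.315]
wrist_force: [0.1, 0.4, -0.2]
width: 0.086
finger_force: 0.0
```

>>> apply_moves(
  increments=[
    {"linear": [0, 0, 0], "delta_rot": [0, 0, 0]},
    {"linear": [0, 0, 0], "delta_rot": [0, 0, 0]},
    {"linear": [0, 0, 0], "delta_rot": [0, 0, 0]},
  ],
)

```text
t: 2.4
ee_pos: [0.6587, 0.1493, 0.2306]
ee_rot: [3.141, 0.001, 0.311]
wrist_force: [0.8, 0.1, 0.4]
width: 0.0854
finger_force: 0.0
```

```bash
python3 - <<'E'
from h import *
d=take('wrist','d');s=telemetry.sense();print(s['ee_pos'],s['ee_rot'],s['q'])
print(proj(d,[.659,.150,.075]),proj(d,[.659,.150,0]),d['world_from_camera'][:3,3])
E
```

```text
[0.65875117 0.14855042 0.23100679] [3.14057991e+00 4.77346328e-04 3.10057427e-01] [ 0.04561431  0.54697774 -0.51017619  1.18776334  0.25912415  1.4694328
 -1.68794017]
[278.14935096 190.839695  ] [278.0745121  175.21051558] [0.73892653 0.17618255 0.37296838]
```

View pics/d.png

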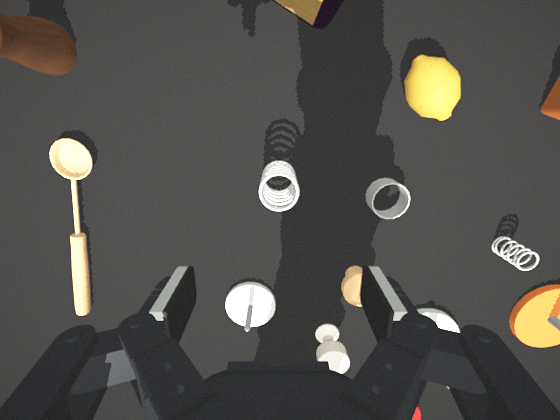

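The wrist view shows the spring's top ring centred at (280,192), against a prediction of (278,191). It's within 2 mm and between the jaws, so I descend.

>>> apply_moves(
  increments=[
    {"linear": [0, 0, 25], "delta_rot": [0, 0, 0]},
    {"linear": [0, 0, 50], "delta_rot": [0, 0, 0]},
    {"linear": [0, 0, 75], "delta_rot": [0, 0, 0]},
    {"linear": [0, 0, 100], "delta_rot": [0, 0, 0]},
    {"linear": [0, 0, 120], "delta_rot": [0, 0, 0]},
    {"linear": [0, 0, 138], "delta_rot": [0, 0, 0]},
    {"linear": [0, 0, 152], "delta_rot": [0, 0, 0]},
    {"linear": [0, 0, 163], "delta_rot": [0, 0, 0]},
    {"linear": [0, 0, 170], "delta_rot": [0, 0, 0]},
    {"linear": [0, 0, 170], "delta_rot": [0, 0, 0]},
    {"linear": [0, 0, 170], "delta_rot": [0, 0, 0]},
  ],
)

```text
t: 3.37
ee_pos: [0.6589, 0.1502, 0.0617]
ee_rot: [3.142, -0.001, 0.311]
wrist_force: [-0.3, -0.3, -0.6]
width: 0.085
finger_force: 0.0
```

>>> apply_moves(
  increments=[
    {"linear": [0, 0, 0], "delta_rot": [0, 0, 0]},
    {"linear": [0, 0, 0], "delta_rot": [0, 0, 0]},
    {"linear": [0, 0, 0], "delta_rot": [0, 0, 0]},
    {"linear": [0, 0, 0], "delta_rot": [0, 0, 0]},
    {"linear": [0, 0, 0], "delta_rot": [0, 0, 0]},
    {"linear": [0, 0, 0], "delta_rot": [0, 0, 0]},
    {"linear": [0, 0, 0], "delta_rot": [0, 0, 0]},
    {"linear": [0, 0, 0], "delta_rot": [0, 0, 0]},
    {"linear": [0, 0, 0], "delta_rot": [0, 0, 0]},
    {"linear": [0, 0, 0], "delta_rot": [0, 0, 0]},
    {"linear": [0, 0, 0], "delta_rot": [0, 0, 0]},
    {"linear": [0, 0, 0], "delta_rot": [0, 0, 0]},
  ],
  gripper=0.3,
  newtons=30,
)

```text
t: 4.37
ee_pos: [0.6593, 0.1505, 0.0621]
ee_rot: [3.142, -0.002, 0.312]
wrist_force: [0.2, 0.0, 5.8]
width: 0.0411
finger_force: 29.6
```

Gripped: opening 41 mm at about 30 N. I lift.

>>> apply_moves(
  increments=[
    {"linear": [0, 0, -8], "delta_rot": [0, 0, 0]},
    {"linear": [0, 0, -20], "delta_rot": [0, 0, 0]},
    {"linear": [0, 0, -35], "delta_rot": [0, 0, 0]},
    {"linear": [0, 0, -50], "delta_rot": [0, 0, 0]},
    {"linear": [0, 0, -65], "delta_rot": [0, 0, 0]},
    {"linear": [0, 0, -80], "delta_rot": [0, 0, 0]},
    {"linear": [0, 0, -95], "delta_rot": [0, 0, 0]},
    {"linear": [0, 0, -108], "delta_rot": [0, 0, 0]},
    {"linear": [0, 0, -116], "delta_rot": [0, 0, 0]},
    {"linear": [0, 0, -120], "delta_rot": [0, 0, 0]},
    {"linear": [0, 0, -120], "delta_rot": [0, 0, 0]},
    {"linear": [0, 0, -120], "delta_rot": [0, 0, 0]},
  ],
)

```text
t: 5.37
ee_pos: [0.6584, 0.1503, 0.1806]
ee_rot: [-3.142, 0.001, 0.312]
wrist_force: [-0.3, -0.1, -1.8]
width: 0.041
finger_force: 30.0
```

```bash
python3 - <<'E'
from h import *
e=take('scene','e');f=take('side','f');s=telemetry.sense();print(s['ee_pos'],s['ee_rot'],s['width'],s['finger_force'])
out=[]
for c in(e,f):
    u,v=proj(c,s['ee_pos']-[0,0,.05]).astype(int);u=max(u,75);v=max(v,75);x,y=u-75,v-75;print(x,y);out.append(cv2.resize(c['color'][y:y+150,x:x+150],(400,400),interpolation=cv2.INTER_CUBIC))
cv2.imwrite('pics/ef.png',np.hstack(out))
from scipy.spatial.transform import Rotation as Ro
R=Ro.from_euler('xyz',s['ee_rot']).as_matrix()
print((R.T@(np.array([.480,-.148,s['ee_pos'][2]])-s['ee_pos'])*1000).round(1))
E
```

```text
[0.65815267 0.15012691 0.17995138] [-3.14146122e+00  1.82565854e-03  3.11879556e-01] 0.04115310325896861 29.986368790268898
223 206
243 46
[-261.   229.1    0.4]
```

View pics/ef.png

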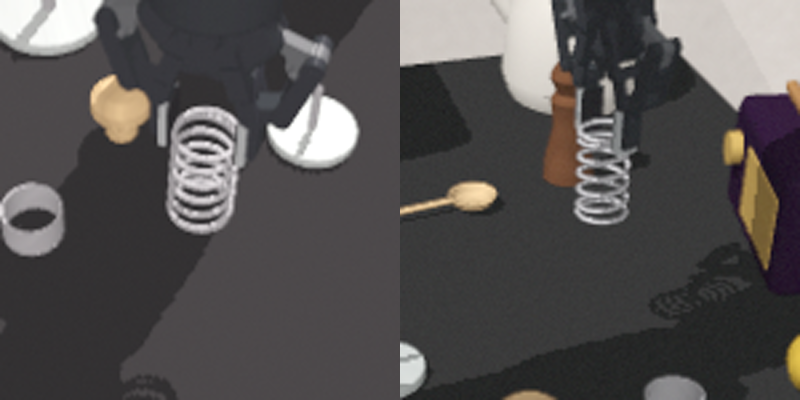

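The spring hangs upright between the pads. Its bottom ring is at about scene (299.5,284) / side (318.8,125). Rod clearance is about 25 mm, so I carry it across to above the rod.

>>> apply_moves(
  increments=[
    {"linear": [-15, 13, 0], "delta_rot": [0, 0, 0]},
    {"linear": [-40, 35, 0], "delta_rot": [0, 0, 0]},
    {"linear": [-66, 58, 0], "delta_rot": [0, 0, 0]},
    {"linear": [-92, 81, 0], "delta_rot": [0, 0, 0]},
    {"linear": [-118, 104, 0], "delta_rot": [0, 0, 0]},
    {"linear": [-144, 127, 0], "delta_rot": [0, 0, 0]},
    {"linear": [-170, 150, 0], "delta_rot": [0, 0, 0]},
    {"linear": [-196, 172, 0], "delta_rot": [0, 0, 0]},
    {"linear": [-222, 195, 0], "delta_rot": [0, 0, 0]},
    {"linear": [-244, 214, 0], "delta_rot": [0, 0, 0]},
    {"linear": [-256, 225, 0], "delta_rot": [0, 0, 0]},
    {"linear": [-261, 229, 0], "delta_rot": [0, 0, 0]},
  ],
)

```text
t: 6.47
ee_pos: [0.4784, -0.1511, 0.1805]
ee_rot: [3.141, 0.002, 0.307]
wrist_force: [-0.6, -0.2, -1.9]
width: 0.0411
finger_force: 30.3
```

>>> apply_moves(
  increments=[
    {"linear": [0, 0, 0], "delta_rot": [0, 0, 0]},
    {"linear": [0, 0, 0], "delta_rot": [0, 0, 0]},
    {"linear": [0, 0, 0], "delta_rot": [0, 0, 0]},
    {"linear": [0, 0, 0], "delta_rot": [0, 0, 0]},
  ],
)

```text
t: 6.8
ee_pos: [0.4813, -0.1459, 0.181]
ee_rot: [-3.141, -0.0, 0.315]
wrist_force: [-0.6, -0.4, -1.5]
width: 0.0409
finger_force: 30.3
```

```bash
python3 - <<'E'
from h import *
print(tri(dict(np.load('pics/e.npz')),(299.5,284),dict(np.load('pics/f.npz')),(318.8,125)))
e=take('scene','g');f=take('side','i');s=telemetry.sense();print(s['ee_pos'],s['ee_rot'],s['width'],s['finger_force'])
out=[]
for c in(e,f):
    u,v=proj(c,[.48,-.148,.1]).astype(int);x,y=u-50,v-50;print(x,y);out.append(cv2.resize(c['color'][y:y+100,x:x+100],(400,400),interpolation=cv2.INTER_CUBIC))
cv2.imwrite('pics/gi.png',np.hstack(out))
E
```

```text
(array([0.65823223, 0.15133586, 0.12169981]), np.float64(0.004050390183436531))
[ 0.4810333  -0.14639996  0.18102637] [-3.14107946e+00 -1.96410961e-04  3.13985432e-01] 0.04070199335114236 30.32017858698964
188 131
222 183
```

View pics/gi.png

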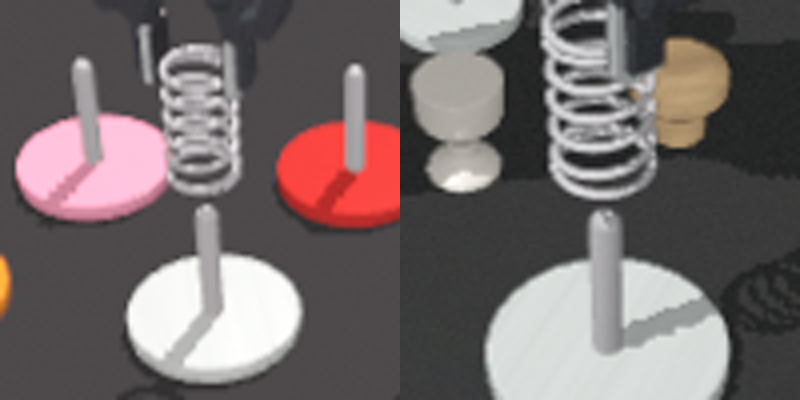

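The bottom ring is at crop (203,170) in scene and (602,173) in side. The rod axis, extended upward, passes (203.5,170) and (602.6,173), so the two are aligned well inside the 11 mm slack. I lower it, checking force on the way. The total drop should be about 107 mm.

>>> apply_moves(
  increments=[
    {"linear": [0, 0, 6], "delta_rot": [0, 0, 0]},
    {"linear": [0, 0, 12], "delta_rot": [0, 0, 0]},
    {"linear": [0, 0, 18], "delta_rot": [0, 0, 0]},
    {"linear": [0, 0, 24], "delta_rot": [0, 0, 0]},
    {"linear": [0, 0, 30], "delta_rot": [0, 0, 0]},
    {"linear": [0, 0, 36], "delta_rot": [0, 0, 0]},
    {"linear": [0, 0, 40], "delta_rot": [0, 0, 0]},
    {"linear": [0, 0, 40], "delta_rot": [0, 0, 0]},
  ],
)

```text
t: 7.57
ee_pos: [0.4799, -0.1476, 0.14]
ee_rot: [-3.14, 0.001, 0.312]
wrist_force: [0.2, -0.0, -0.3]
width: 0.0408
finger_force: 30.3
```

>>> apply_moves(
  increments=[
    {"linear": [0, 0, 6], "delta_rot": [0, 0, 0]},
    {"linear": [0, 0, 12], "delta_rot": [0, 0, 0]},
    {"linear": [0, 0, 18], "delta_rot": [0, 0, 0]},
    {"linear": [0, 0, 24], "delta_rot": [0, 0, 0]},
    {"linear": [0, 0, 30], "delta_rot": [0, 0, 0]},
    {"linear": [0, 0, 36], "delta_rot": [0, 0, 0]},
    {"linear": [0, 0, 42], "delta_rot": [0, 0, 0]},
    {"linear": [0, 0, 48], "delta_rot": [0, 0, 0]},
    {"linear": [0, 0, 54], "delta_rot": [0, 0, 0]},
    {"linear": [0, 0, 58], "delta_rot": [0, 0, 0]},
    {"linear": [0, 0, 58], "delta_rot": [0, 0, 0]},
    {"linear": [0, 0, 58], "delta_rot": [0, 0, 0]},
  ],
)

```text
t: 8.57
ee_pos: [0.4804, -0.1476, 0.0829]
ee_rot: [-3.141, 0.0, 0.312]
wrist_force: [1.3, -0.3, -0.6]
width: 0.0412
finger_force: 30.3
```

```bash
python3 - <<'E'
from h import *
e=take('scene','j');f=take('side','k');s=telemetry.sense();print(s['ee_pos'],s['wrist_force'],s['width'])
out=[]
for c in(e,f):
    u,v=proj(c,[.48,-.148,.04]).astype(int);x,y=u-50,v-50;print(x,y);out.append(cv2.resize(c['color'][y:y+100,x:x+100],(400,400),interpolation=cv2.INTER_CUBIC))
cv2.imwrite('pics/jk.png',np.hstack(out))
E
```

```text
[ 0.48075487 -0.14770217  0.08340108] [-0.87109935  0.35951176 -0.94108116] 0.041279386076081725
190 150
222 208
```

View pics/jk.png

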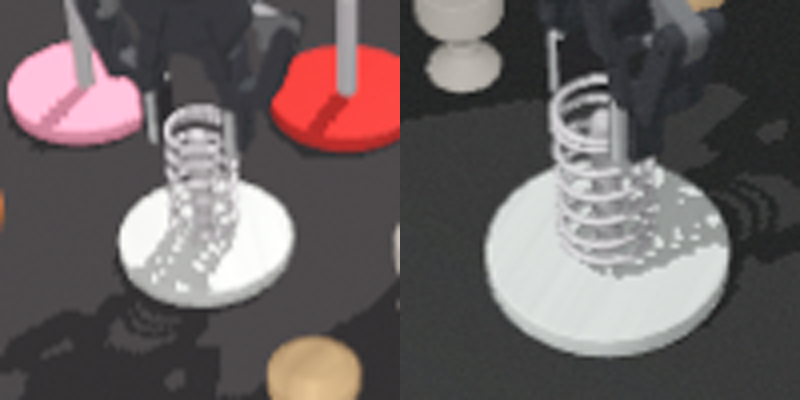

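The rod is inside the coils in both views, and the spring is still about 9 mm above home. I lower gently until it touches.

>>> apply_moves(
  increments=[
    {"linear": [0, 0, 2], "delta_rot": [0, 0, 0]},
    {"linear": [0, 0, 4], "delta_rot": [0, 0, 0]},
    {"linear": [0, 0, 6], "delta_rot": [0, 0, 0]},
    {"linear": [0, 0, 7], "delta_rot": [0, 0, 0]},
    {"linear": [0, 0, 8], "delta_rot": [0, 0, 0]},
    {"linear": [0, 0, 8], "delta_rot": [0, 0, 0]},
    {"linear": [0, 0, 8], "delta_rot": [0, 0, 0]},
  ],
)

```text
t: 9.25
ee_pos: [0.4805, -0.1477, 0.0751]
ee_rot: [-3.141, -0.0, 0.312]
wrist_force: [0.3, -0.6, -0.6]
width: 0.041
finger_force: 30.3
```

>>> apply_moves(
  increments=[
    {"linear": [0, 0, 0.5], "delta_rot": [0, 0, 0]},
    {"linear": [0, 0, 1], "delta_rot": [0, 0, 0]},
    {"linear": [0, 0, 1], "delta_rot": [0, 0, 0]},
    {"linear": [0, 0, 1], "delta_rot": [0, 0, 0]},
  ],
)

```text
t: 9.58
ee_pos: [0.4806, -0.1477, 0.0743]
ee_rot: [3.141, -0.0, 0.312]
wrist_force: [0.3, 1.0, 0.2]
width: 0.0412
finger_force: 30.4
```

>>> apply_moves(
  increments=[
    {"linear": [0, 0, 0.5], "delta_rot": [0, 0, 0]},
    {"linear": [0, 0, 1], "delta_rot": [0, 0, 0]},
    {"linear": [0, 0, 1], "delta_rot": [0, 0, 0]},
    {"linear": [0, 0, 1], "delta_rot": [0, 0, 0]},
  ],
)

```text
t: 9.92
ee_pos: [0.4814, -0.1478, 0.074]
ee_rot: [3.141, -0.002, 0.312]
wrist_force: [-0.5, 1.2, 5.6]
width: 0.0411
finger_force: 31.1
```

Contact at z 0.074, as expected: +5.6 N on the wrist. I release, then back off upward.

>>> apply_moves(
  increments=[
    {"linear": [0, 0, 0], "delta_rot": [0, 0, 0]},
    {"linear": [0, 0, 0], "delta_rot": [0, 0, 0]},
    {"linear": [0, 0, 0], "delta_rot": [0, 0, 0]},
    {"linear": [0, 0, 0], "delta_rot": [0, 0, 0]},
    {"linear": [0, 0, 0], "delta_rot": [0, 0, 0]},
    {"linear": [0, 0, 0], "delta_rot": [0, 0, 0]},
    {"linear": [0, 0, 0], "delta_rot": [0, 0, 0]},
    {"linear": [0, 0, 0], "delta_rot": [0, 0, 0]},
  ],
  gripper=0.9,
)

```text
t: 10.58
ee_pos: [0.4805, -0.1477, 0.0731]
ee_rot: [-3.141, 0.0, 0.312]
wrist_force: [0.5, -0.3, -0.3]
width: 0.0769
finger_force: 0.0
```

>>> apply_moves(
  increments=[
    {"linear": [0, 0, -8], "delta_rot": [0, 0, 0]},
    {"linear": [0, 0, -18], "delta_rot": [0, 0, 0]},
    {"linear": [0, 0, -30], "delta_rot": [0, 0, 0]},
    {"linear": [0, 0, -45], "delta_rot": [0, 0, 0]},
    {"linear": [0, 0, -65], "delta_rot": [0, 0, 0]},
    {"linear": [0, 0, -85], "delta_rot": [0, 0, 0]},
    {"linear": [0, 0, -105], "delta_rot": [0, 0, 0]},
    {"linear": [0, 0, -125], "delta_rot": [0, 0, 0]},
    {"linear": [0, 0, -140], "delta_rot": [0, 0, 0]},
    {"linear": [0, 0, -150], "delta_rot": [0, 0, 0]},
    {"linear": [0, 0, -150], "delta_rot": [0, 0, 0]},
    {"linear": [0, 0, -150], "delta_rot": [0, 0, 0]},
  ],
)

```text
t: 11.58
ee_pos: [0.4807, -0.1477, 0.2235]
ee_rot: [3.141, -0.001, 0.312]
wrist_force: [-0.6, -0.5, -0.4]
width: 0.0766
finger_force: 0.0
```

```bash
python3 - <<'E'
from h import *
e=take('scene','l');f=take('side','m');s=telemetry.sense();print(s['ee_pos'],s['wrist_force'],s['width'])
out=[]
for c in(e,f):
    u,v=proj(c,[.48,-.148,.04]).astype(int);x,y=u-50,v-50;print(x,y);out.append(cv2.resize(c['color'][y:y+100,x:x+100],(400,400),interpolation=cv2.INTER_CUBIC))
cv2.imwrite('pics/lm.png',np.hstack(out))
E
```

```text
[ 0.4799383  -0.14757456  0.22214686] [ 0.26109366  0.33609153 -0.17205828] 0.07676307812328863
190 150
222 208
```

View pics/lm.png

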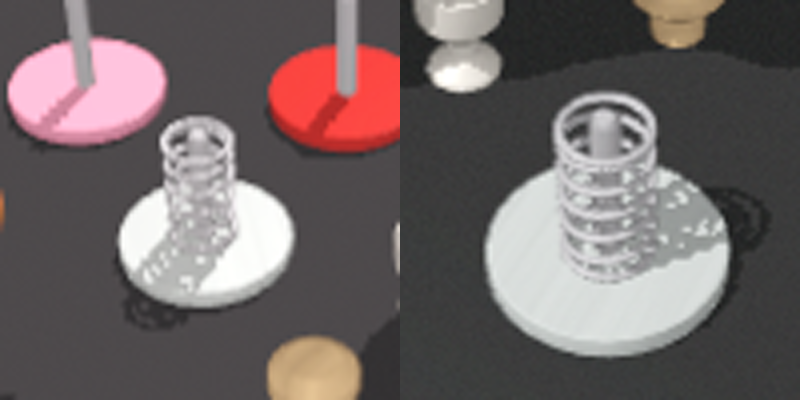

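The spring stands upright around the rod, with its top ring at crop (198,137) in scene and (605,131) in side. I check that height and hand in if it is about 87 mm.

```bash
python3 - <<'E'
from h import *
X,e=tri(dict(np.load('pics/l.npz')),(239.5,184.2),dict(np.load('pics/m.npz')),(273.3,240.7));print(X,e)
if abs(X[2]-.087)<.006: print(bot.finish_job())
E
```

```text
[ 0.47862827 -0.15061773  0.08809904] 0.004523660148376209
the job is handed in; nothing more can be done
None
```

The long spring is over the large press plate's rod and standing home on the plate (top ring measured at 88 mm, expected 87 mm); it was let go, and I handed the job in after about 12 s of the 43 s allowed.

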